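Re-rack the sample vials in reverse order

TASK

The four sample vials are to be run again in reverse, so move them all from the full rack into the empty one in the opposite order, counted from each rack's stud end: the vial that stood nearest the stud goes into the well farthest from the other rack's stud, and so on down the row, one vial to a well. Keep every vial upright, set each down on the floor of its well without dropping it, and leave them all standing there, released.

Things in the scene. Friction and masses are not known exactly. Their poses are not given: they have to be found in the camera images.
- vial_wide: Upright amber sample vial, 60 g (0.7 to 1.4 times that): straight round body 28 mm across and 68 mm high, flat foot; on top a flat white lid, wider than the body, 38 mm across and 16 mm thick; 84 mm high in all. Origin at the centre of its foot, z up its axis. Starts centred in one of the four wells of rack_full.
- vial_crimp: Upright amber sample vial, 60 g (0.7 to 1.4 times that): straight round body 28 mm across and 68 mm high, flat foot; on top a short neck and a low flat aluminium crimp cap, 22 mm across; 82 mm high in all. Origin at the centre of its foot, z up its axis. Starts centred in one of the four wells of rack_full.
- vial_ball: Upright amber sample vial, 60 g (0.7 to 1.4 times that): straight round body 28 mm across and 68 mm high, flat foot; on top a thin white neck (14 mm) with a white ball stopper, 24 mm across; 96 mm high in all. Origin at the centre of its foot, z up its axis. Starts centred in one of the four wells of rack_full.
- vial_dropper: Upright amber sample vial, 60 g (0.7 to 1.4 times that): straight round body 28 mm across and 68 mm high, flat foot; on top a white collar, 22 mm across and 10 mm high, with a slim dark rubber bulb on it, 13 mm across and 24 mm high; 102 mm high in all. Origin at the centre of its foot, z up its axis. Starts centred in one of the four wells of rack_full.
- rack_full: Fixed blue rack, 52 x 196 x 26 mm, that holds the vials at the start; may be turned any way. Four wells, 44 mm square, floor 4 mm above the bench, 4 mm walls, centres at y = +72, +24, -24, -72 mm of its own y axis, x = 0. At its +y end a flat lug sticks out to y = 118 mm with a steel stud (16 mm across, top 34 mm up): the stud end. Origin under its middle, on the bench; z up.
- rack_empty: Fixed blue rack, the same in shape, size, wells, stud end (+y), origin and axes as rack_full, but empty at the start and without white clips; may be turned any way.
- clip_wide: Fixed white clip, 22 by 3 by 16 mm, on the outside of the -x long wall of rack_full, level with the well in which vial_wide stood at the start (27.5 mm to the -x side of that well's centre). The four clips look alike; this one stays and so still shows that vial's first place. Origin at the middle of its lower edge, 10 mm above the bench.
- clip_crimp: Fixed white clip, 22 by 3 by 16 mm, on the outside of the -x long wall of rack_full, level with the well in which vial_crimp stood at the start (27.5 mm to the -x side of that well's centre). The four clips look alike; this one stays and so still shows that vial's first place. Origin at the middle of its lower edge, 10 mm above the bench.
- clip_ball: Fixed white clip, 22 by 3 by 16 mm, on the outside of the -x long wall of rack_full, level with the well in which vial_ball stood at the start (27.5 mm to the -x side of that well's centre). The four clips look alike; this one stays and so still shows that vial's first place. Origin at the middle of its lower edge, 10 mm above the bench.
- clip_dropper: Fixed white clip, 22 by 3 by 16 mm, on the outside of the -x long wall of rack_full, level with the well in which vial_dropper stood at the start (27.5 mm to the -x side of that well's centre). The four clips look alike; this one stays and so still shows that vial's first place. Origin at the middle of its lower edge, 10 mm above the bench.

How it is judged (in metres and radians):
At the end, for the whole second after the job is handed in: The vials stand in the rack that was empty, k-th from the stud before, k-th from the far end now: within 15 mm of the well's centre along and across, foot within 5 mm of its floor, within 0.1 rad of upright, below 0.02 m/s, released (((y of clip_wide in the frame of rack_full between 0.057 and 0.087 m and y of vial_wide in the frame of rack_empty between -0.087 and -0.057 m) or (y of clip_wide in the frame of rack_full between 0.009 and 0.039 m and y of vial_wide in the frame of rack_empty between -0.039 and -0.009 m) or (y of clip_wide in the frame of rack_full between -0.039 and -0.009 m and y of vial_wide in the frame of rack_empty between 0.009 and 0.039 m) or (y of clip_wide in the frame of rack_full between -0.087 and -0.057 m and y of vial_wide in the frame of rack_empty between 0.057 and 0.087 m)) and x of vial_wide in the frame of rack_empty between -0.015 and 0.015 m and z of vial_wide in the frame of rack_empty between -0.001 and 0.009 m and angle between each of vial_wide, vial_crimp, vial_ball, vial_dropper's own z axis and vertical below 0.1 rad and linear speed of each of vial_wide, vial_crimp, vial_ball, vial_dropper below 0.02 m/s and ((y of clip_crimp in the frame of rack_full between 0.057 and 0.087 m and y of vial_crimp in the frame of rack_empty between -0.087 and -0.057 m) or (y of clip_crimp in the frame of rack_full between 0.009 and 0.039 m and y of vial_crimp in the frame of rack_empty between -0.039 and -0.009 m) or (y of clip_crimp in the frame of rack_full between -0.039 and -0.009 m and y of vial_crimp in the frame of rack_empty between 0.009 and 0.039 m) or (y of clip_crimp in the frame of rack_full between -0.087 and -0.057 m and y of vial_crimp in the frame of rack_empty between 0.057 and 0.087 m)) and x of vial_crimp in the frame of rack_empty between -0.015 and 0.015 m and z of vial_crimp in the frame of rack_empty between -0.001 and 0.009 m and ((y of clip_ball in the frame of rack_full between 0.057 and 0.087 m and y of vial_ball in the frame of rack_empty between -0.087 and -0.057 m) or (y of clip_ball in the frame of rack_full between 0.009 and 0.039 m and y of vial_ball in the frame of rack_empty between -0.039 and -0.009 m) or (y of clip_ball in the frame of rack_full between -0.039 and -0.009 m and y of vial_ball in the frame of rack_empty between 0.009 and 0.039 m) or (y of clip_ball in the frame of rack_full between -0.087 and -0.057 m and y of vial_ball in the frame of rack_empty between 0.057 and 0.087 m)) and x of vial_ball in the frame of rack_empty between -0.015 and 0.015 m and z of vial_ball in the frame of rack_empty between -0.001 and 0.009 m and ((y of clip_dropper in the frame of rack_full between 0.057 and 0.087 m and y of vial_dropper in the frame of rack_empty between -0.087 and -0.057 m) or (y of clip_dropper in the frame of rack_full between 0.009 and 0.039 m and y of vial_dropper in the frame of rack_empty between -0.039 and -0.009 m) or (y of clip_dropper in the frame of rack_full between -0.039 and -0.009 m and y of vial_dropper in the frame of rack_empty between 0.009 and 0.039 m) or (y of clip_dropper in the frame of rack_full between -0.087 and -0.057 m and y of vial_dropper in the frame of rack_empty between 0.057 and 0.087 m)) and x of vial_dropper in the frame of rack_empty between -0.015 and 0.015 m and z of vial_dropper in the frame of rack_empty between -0.001 and 0.009 m); the robot touches nothing.
It fails at once if a vial is tipped more than 0.6 rad (angle between any of vial_wide, vial_crimp, vial_ball, vial_dropper's own z axis and vertical above 0.6 rad).
It fails at once if a vial is dropped (out of the fingers it moves faster than 0.7 m/s) ((linear speed of vial_wide above 0.7 m/s and contact force between the fingers and vial_wide below 0.05 N) or (linear speed of vial_crimp above 0.7 m/s and contact force between the fingers and vial_crimp below 0.05 N) or (linear speed of vial_ball above 0.7 m/s and contact force between the fingers and vial_ball below 0.05 N) or (linear speed of vial_dropper above 0.7 m/s and contact force between the fingers and vial_dropper below 0.05 N)).
It also fails if it takes over 104 s, if anything falls off the work surface, if the arm or the gripper's body presses on something with over 40 N, if the wrist force passes 120 N, or if a joint passes its speed limit or range.

ROBOT

A 6-joint arm with a two-finger parallel gripper is mounted at the origin on the work surface. World frame = base frame: x ahead of the robot, y to its left, z up, the work surface at z = 0. Lengths are in m, angles in degrees, forces in N, time in s.
With the tool pointing down it reaches from about 0.35 to 0.875 m from the base axis. Payload 4.2 kg.
Tool frame: the origin (TCP) lies between the finger pads; the fingertips stand 8 mm ahead of it and the grasp point (between the pads) lies 11 mm behind it; x points along the fingers, y is the direction in which the jaws open and shut, and the axes are right-handed (so a half turn about x gives the same grasp; the last joint's range is limited). The gripper opens to 87 mm and grips with 3 to 60 N. Pads are 19 mm wide; open, the fingers measure 117 mm over their backs; the gripper's body (75 mm by 190 mm) begins 51 mm behind the grasp point.
Start: joints at [-55.256, 22.042, 0.453, 0, -68.411, -14.817], TCP at [0.213, -0.588, 0.231] pointing down, gripper open.
Joint ranges: [-179.83, 179.83], [-69.29, 118.12], [-61.27, 80.66], [-181.25, 117.63], [-171.15, -9.14], [-177.46, 177.46]. Speed limits (degrees/s): [159.86, 159.86, 180, 180, 180, 180].

INTERFACE

Orientations are given as a 3x3 rotation matrix whose columns are the frame's x, y, z axes.
In Python, from station import r gives the robot as it stands. The module is installed in compiled form; this text tells all that it offers.
- The arm moves only by the tool move_arm, never from a script. Its argument "increments" is one flat list of numbers, 7 for each row, row after row: the turn, a rotation vector about the tool's x, y, z in degrees, then the shift along the tool's x, y, z in m, then the finger opening in m, from 0 to 0.087. A call has 1 to 12 rows; each row is the pose to reach, as a shift and turn from the pose commanded when the call began, along the tool's axes at that moment; what a row does not reach only later rows make up. A row lasts 1/12 s, in which the tool goes at most 41.7 mm and 7.16 degrees, less where a joint would pass 70% of its speed; a pose out of reach is approached as far as the arm can. A call with a gripper value outside its range is refused whole. The fingers move at their own pace and stop on an object; the grip force is fixed at half the most. Time passes only in rows, so rows that repeat a pose let the fingers close. It gives the time, the measured TCP pose, the force and the opening at its end, in the units of the state.
- r.sense(): the state, without advancing time (a new reading comes with each control period).
- r.capture(name): name is "side" or "top" or "wrist"; returns the picture (480x640x3 uint8, red, green, blue); there is no depth.
- r.calibration(name): a dict with "fx", "fy", "cx", "cy" (pixels), "rvec" (rotation vector, rad) and "tvec" (3), from world to camera coordinates, as OpenCV has them; the wrist camera has in their place "tool_from_camera" (4x4, takes a point from camera to tool coordinates, whose origin is the TCP and whose axes are the tool frame's). Camera axes: x right, y down, z forward; pixel columns grow to the right and rows downward; lengths in m; the calibration is good to about 2 mm. A picture is of the moment at which its call begins: read the wrist's pose just before it. calibration takes no time and is no camera call.
- r.finish_job(): hands the job in, once; it reports no verdict.
The state is a dict: "time_s": time; "joints": joint angles; "joint_velocities": joint speeds; "effort": joint torques, N m; "tcp_pos": TCP position; "ee_rot": TCP orientation; "wrist_force": force on the tool from outside, world axes, zero at the start; "moment": the same for the moment, N m; "gripper_width": opening from 0.0 (shut) to 1.0 (fully open).
Only numpy, scipy, OpenCV 4.12 (cv2) and the standard library are available. Lean on these libraries where they do the work, as an engineer would, in place of code of your own. Each camera call takes 0.05 s, during which the arm holds its last target.

## Working session

There is one attempt and no reset: what is moved stays moved. The work goes in short steps, Python scripts to look and compute and a tool call to move; the robot and the scene stay as the last step left them, time stands still between calls to the robot, and variables do not carry over. Pictures are saved under pics/ and viewed, and the job is handed in when it is done.

Besides the shell and the picture viewer there is one more tool, called after "Emit:" as name(argument=value, ...), one argument or row to a line, values as JSON. move_arm: Moves the arm, as the interface text tells. Its arguments: {"type":"object","properties":{"increments":{"type":"array","items":{"type":"number"}}},"required":["increments"]}

```bash
mkdir -p pics; ls; python3 - <<'E'
from station import r
import cv2,numpy as np
s=r.sense();print(s['time_s'],s['tcp_pos'],s['ee_rot'],s['gripper_width'])
for n in("side","top","wrist"):
    print(n,r.calibration(n))
    cv2.imwrite(f"pics/{n}0.png",r.capture(n)[:,:,::-1])
E
```

```text
pics
0.0 [ 0.21282626 -0.58702004  0.22945302] [[-8.66190972e-04 -3.40635905e-01  9.40194889e-01]
 [ 2.02711533e-03  9.40192712e-01  3.40636984e-01]
 [-9.99997570e-01  2.20094015e-03 -1.23878174e-04]] 1.0007283915994305
side {'fx': 524.6340000369515, 'fy': 524.6340000369515, 'cx': 320.3129605300254, 'cy': 243.80349365682204, 'rvec': array([ 0.61940088, -2.58532996,  1.21515422]), 'tvec': array([0.4665648 , 0.20099622, 0.74405204])}
top {'fx': 485.3602943837828, 'fy': 485.3602943837828, 'cx': 321.0452363505247, 'cy': 238.7230664892936, 'rvec': array([ 2.19098162, -2.14500054,  0.10265416]), 'tvec': array([-0.02050357,  0.52124437,  0.92735773])}
wrist {'fx': 360.8394783173291, 'fy': 360.8394783173291, 'cx': 319.27084584225304, 'cy': 236.78952526270268, 'tool_from_camera': array([[ 5.09936340e-04, -2.83256532e-01,  9.59044043e-01,
        -1.54441653e-01],
       [ 9.99999650e-01,  7.80632797e-04, -3.01150740e-04,
        -7.88919130e-04],
       [-6.63358319e-04,  9.59043861e-01,  2.83256831e-01,
        -7.65061539e-02],
       [ 0.00000000e+00,  0.00000000e+00,  0.00000000e+00,
         1.00000000e+00]])}
```

View pics/top0.png

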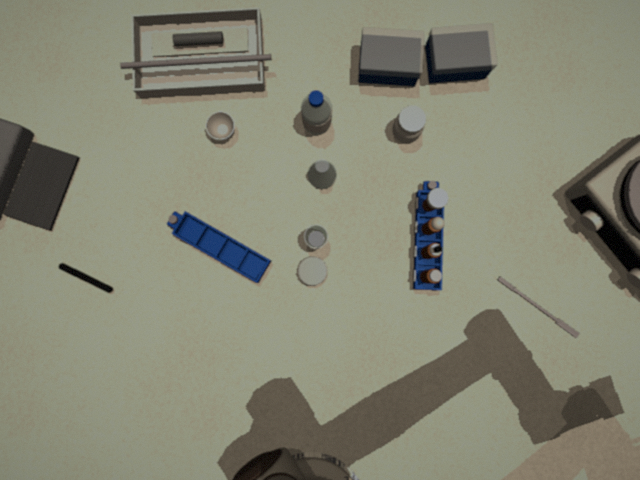

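View pics/side0.png

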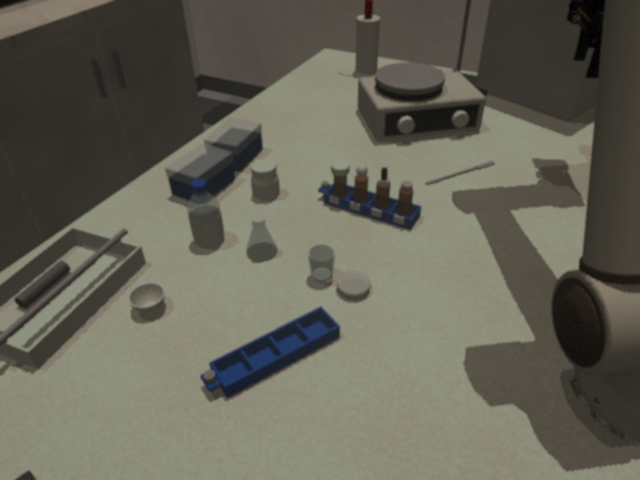

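View pics/wrist0.png

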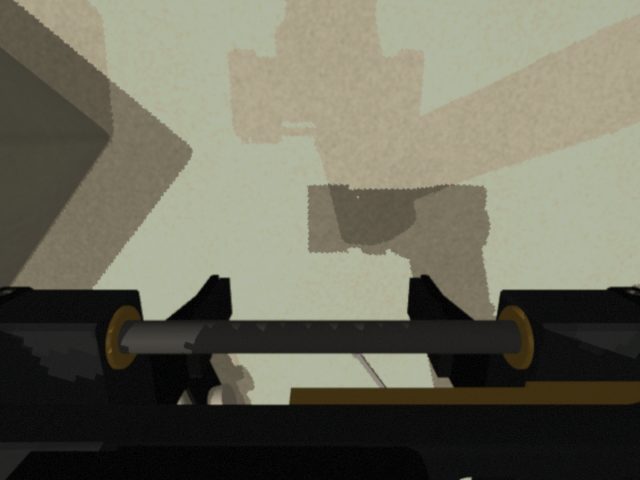

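The full rack is at about (430,237) in the top view, with its stud at (431,185). From the stud the order is wide, ball, dropper, crimp. The empty rack is at about (221,246), stud at (175,219). I'll enlarge both.

```bash
python3 - <<'E'
import cv2
t=cv2.imread("pics/top0.png")
a=cv2.resize(t[170:300,390:470],None,fx=4.5,fy=4.5,interpolation=cv2.INTER_CUBIC)
b=cv2.resize(t[200:290,160:280],None,fx=6,fy=6,interpolation=cv2.INTER_CUBIC)
cv2.imwrite("pics/ta.png",a);cv2.imwrite("pics/tb.png",b)
s=cv2.imread("pics/side0.png")
cv2.imwrite("pics/sa.png",cv2.resize(s[155:230,310:430],None,fx=6,fy=6,interpolation=cv2.INTER_CUBIC))
cv2.imwrite("pics/sb.png",cv2.resize(s[300:400,195:345],None,fx=5,fy=5,interpolation=cv2.INTER_CUBIC))
E
```

```text
(no output)
```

View pics/ta.png

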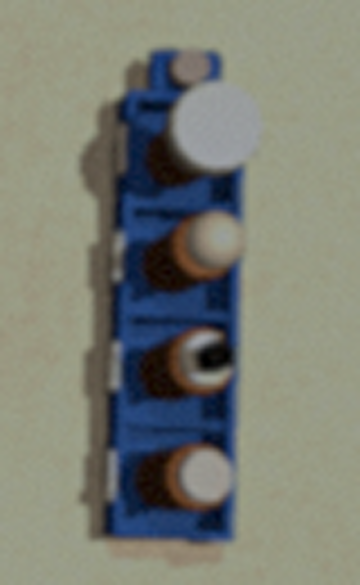

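View pics/tb.png

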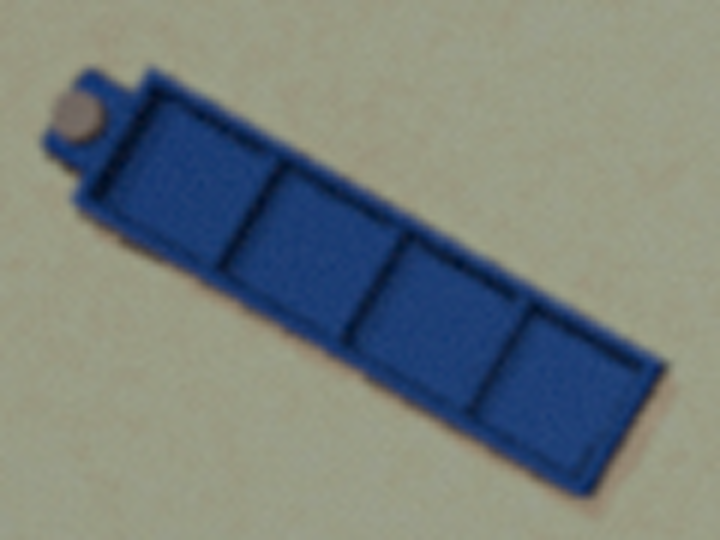

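View pics/sa.png

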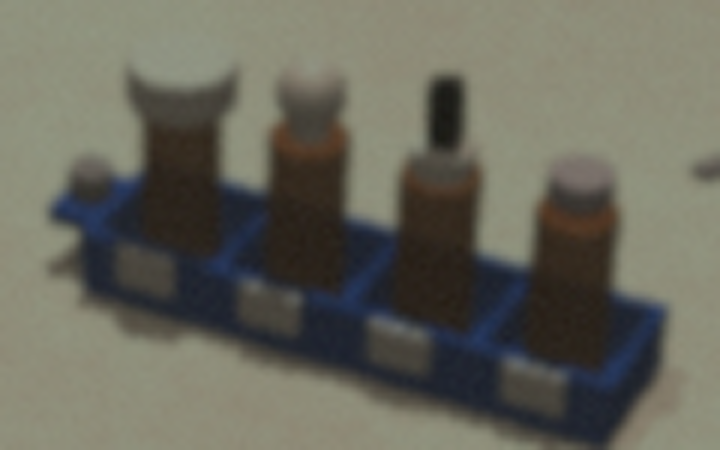

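View pics/sb.png

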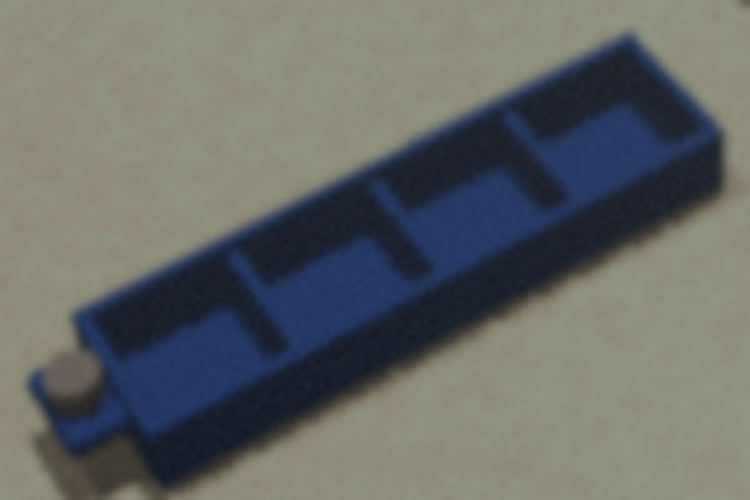

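```bash
cat > h.py <<'E'
import numpy as np,cv2
from station import r
def proj(n,P):
    c=r.calibration(n);K=np.array([[c['fx'],0,c['cx']],[0,c['fy'],c['cy']],[0,0,1]])
    return cv2.projectPoints(np.array(P,float).reshape(-1,1,3),c['rvec'],c['tvec'],K,None)[0][:,0]
def wp(pose,L):
    x,y,a=pose;c,s=np.cos(a),np.sin(a);L=np.array(L,float).reshape(-1,3)
    return np.c_[x+c*L[:,0]-s*L[:,1],y+s*L[:,0]+c*L[:,1],L[:,2]]
E
cat > fit.py <<'E'
from h import *
from scipy.optimize import least_squares
def un(p,s,o): return ((np.array(p)+.5)/s-.5)+np.array(o)
A,B,C,D,S=[-.026,.098,.026],[.026,.098,.026],[.026,-.098,.026],[-.026,-.098,.026],[0,.110,.034]
# note stud centre assumed y=.106..; treat weakly
obsE=[('top',6,(160,200),[(B,(150,72)),(A,(78,200)),(D,(590,495)),(C,(665,368))]),
      ('side',5,(195,300),[(B,(78,315)),(C,(630,35)),(D,(720,130)),(A,(148,432))])]
obsF=[('top',4.5,(390,170),[(A,(126,92)),(D,(116,537)),(C,(233,538))]),
      ('side',6,(310,155),[(A,(85,232)),(D,(605,385)),(C,(665,308))])]
for nm,obs,x0 in (('E',obsE,None),('F',obsF,None)):
    def f(x,cams=('top','side')):
        e=[]
        for n,s,o,l in obs:
            if n not in cams: continue
            e.append(proj(n,wp(x,[q[0] for q in l]))-np.array([un(q[1],s,o) for q in l]))
        return np.concatenate(e).ravel()
    for cams in (('top','side'),('top',),('side',)):
        best=min((least_squares(f,[.5,y,a],args=(cams,)) for y in(-.2,.2) for a in (-1.57,0,1,2)),key=lambda q:q.cost)
        print(nm,cams,best.x,np.degrees(best.x[2]));print(best.fun.round(1))
E
python3 fit.py
```

```text
E ('top', 'side') [ 0.50152393  0.1877957  -0.49609258] -28.424011091643845
[-0.1 -0.6 -1.8  0.8 -1.2  1.1 -0.3 -1.  -1.4 -1.2  0.4 -1.8  1.3 -0.8
  0.6  0.3]
E ('top',) [ 0.50168705  0.18616435 -0.49630139] -28.435975077359693
[ 0.8 -0.7 -0.9  0.7 -0.4  1.   0.5 -1. ]
E ('side',) [ 0.5010859   0.18910621 -0.49718488] -28.486595470119266
[-1.7 -0.5  0.3 -1.1  1.2 -0.1  0.2  1.1]
F ('top', 'side') [ 0.52463113 -0.22187986 -1.59844743] -91.58429140373785
[-0.1 -0.4 -0.8 -0.  -0.   1.1 -1.3 -0.9  0.7 -0.2  0.3 -1.1]
F ('top',) [ 0.52515167 -0.22226182 -1.59245235] -91.24079894358229
[-0.2 -0.6 -0.3 -0.2  0.5  0.8]
F ('side',) [ 0.52358851 -0.22042504 -1.61371233] -92.45890593048983
[-1.  -0.8  0.5  0.7  0.5 -0.2]
```

```bash
cat >> h.py <<'E'
from scipy.spatial.transform import Rotation as Ro
F=np.array([.5246,-.2219,np.radians(-91.5)]); E=np.array([.5015,.1875,np.radians(-28.43)])
def Rt(jaw): # tool down, tool y at world heading jaw (rad)
    x=np.array([0,0,-1.]);y=np.array([np.cos(jaw),np.sin(jaw),0]);return np.c_[x,y,np.cross(x,y)]
def inc(p,jaw,show=True):
    s=r.sense();R=np.array(s['ee_rot']);t=np.array(s['tcp_pos'])
    Rg=Rt(jaw);rv=Ro.from_matrix(R.T@Rg).as_rotvec(degrees=True);d=R.T@(np.array(p)-t)
    if show: print('t%.2f'%s['time_s'],'at',t.round(4),'w%.3f'%s['gripper_width'],'turn',rv.round(2),'shift',d.round(4))
    return rv,d
JF=np.radians(88.5);JE=np.radians(151.57)
def well(pose,k): # k 0..3 from stud
    return wp(pose,[0,.072-.048*k,0])[0]
E
python3 -c "
from h import *
inc([.39,-.22,.29],JF)
print([well(F,k).round(4) for k in range(4)],[well(E,k).round(4) for k in range(4)])"
```

```text
t0.15 at [ 0.2129 -0.5872  0.2297] w1.000 turn [ 2.142e+01 -2.000e-02 -9.000e-02] shift [-0.0598  0.2849  0.2916]
[array([ 0.5966, -0.2238,  0.    ]), array([ 0.5486, -0.2225,  0.    ]), array([ 0.5006, -0.2213,  0.    ]), array([ 0.4526, -0.22  ,  0.    ])] [array([0.5358, 0.2508, 0.    ]), array([0.5129, 0.2086, 0.    ]), array([0.4901, 0.1664, 0.    ]), array([0.4672, 0.1242, 0.    ])]
```

Emit:
move_arm(
  increments=[5.4, 0, 0, -0.015, 0.071, 0.073, 0.087, 10.7, 0, 0, -0.03, 0.142, 0.146, 0.087, 16, 0, 0, -0.045, 0.213, 0.219, 0.087, 21.4, 0, 0, -0.06, 0.285, 0.292, 0.087, 21.4, 0, 0, -0.06, 0.285, 0.292, 0.087, 21.4, 0, 0, -0.06, 0.285, 0.292, 0.087, 21.4, 0, 0, -0.06, 0.285, 0.292, 0.087, 21.4, 0, 0, -0.06, 0.285, 0.292, 0.087, 21.4, 0, 0, -0.06, 0.285, 0.292, 0.087, 21.4, 0, 0, -0.06, 0.285, 0.292, 0.087, 21.4, 0, 0, -0.06, 0.285, 0.292, 0.087, 21.4, 0, 0, -0.06, 0.285, 0.292, 0.087],
)

```text
time_s: 1.15
tcp_pos: [0.3912, -0.2184, 0.2908]
ee_rot: [[0.001, 0.021, 1.0], [0.0, 1.0, -0.021], [-1.0, 0.0, 0.001]]
wrist_force: [0.0, -0.9, 0.3]
gripper_width: 0.997
```

Emit:
move_arm(
  increments=[0, 0, 0, 0, 0, 0, 0.087, 0, 0, 0, 0, 0, 0, 0.087],
)

```text
time_s: 1.32
tcp_pos: [0.3898, -0.2207, 0.2901]
ee_rot: [[-0.001, 0.027, 1.0], [0.0, 1.0, -0.027], [-1.0, 0.0, -0.001]]
wrist_force: [-0.7, 0.4, 0.4]
gripper_width: 1.0
```

```bash
cat >> h.py <<'E'
def wproj(P,s):
    c=r.calibration('wrist');T=np.eye(4);T[:3,:3]=s['ee_rot'];T[:3,3]=s['tcp_pos']
    M=np.linalg.inv(T@c['tool_from_camera']);q=np.array(P).reshape(-1,3)@M[:3,:3].T+M[:3,3]
    return np.c_[c['fx']*q[:,0]/q[:,2]+c['cx'],c['fy']*q[:,1]/q[:,2]+c['cy']]
E
python3 - <<'E'
from h import *
inc([.39,-.22,.29],JF)
s=r.sense();im=r.capture('wrist')[:,:,::-1].copy();cv2.imwrite('pics/w1.png',im)
C=wp(F,[[-.026,.098,.026],[.026,.098,.026],[.026,-.098,.026],[-.026,-.098,.026]])
for p in wproj(C,s): cv2.circle(im,tuple(int(v) for v in p.round()),2,(0,0,255),-1)
for k in range(4):
    for z in (.004,.072): cv2.circle(im,tuple(int(v) for v in wproj(well(F,k)+[0,0,z],s)[0].round()),2,(0,255,0),-1)
cv2.imwrite('pics/w1a.png',im)
E
```

```text
t1.32 at [ 0.3898 -0.2207  0.2901] w1.000 turn [-0.05 -0.06 -0.01] shift [0.0001 0.0007 0.0002]
```

View pics/w1a.png

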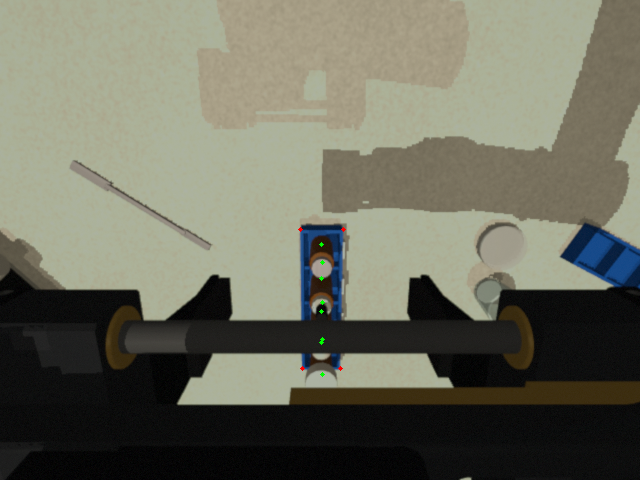

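```bash
python3 - <<'E'
import cv2
for n in('w1','w1a'):
    cv2.imwrite(f'pics/{n}z.png',cv2.resize(cv2.imread(f'pics/{n}.png')[215:325,280:370],None,fx=5,fy=5,interpolation=cv2.INTER_CUBIC))
import numpy as np
cv2.imwrite('pics/w1z2.png',np.hstack([cv2.imread('pics/w1z.png')[:,:400],cv2.imread('pics/w1az.png')[:,:400]]))
E
```

```text
(no output)
```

View pics/w1z2.png

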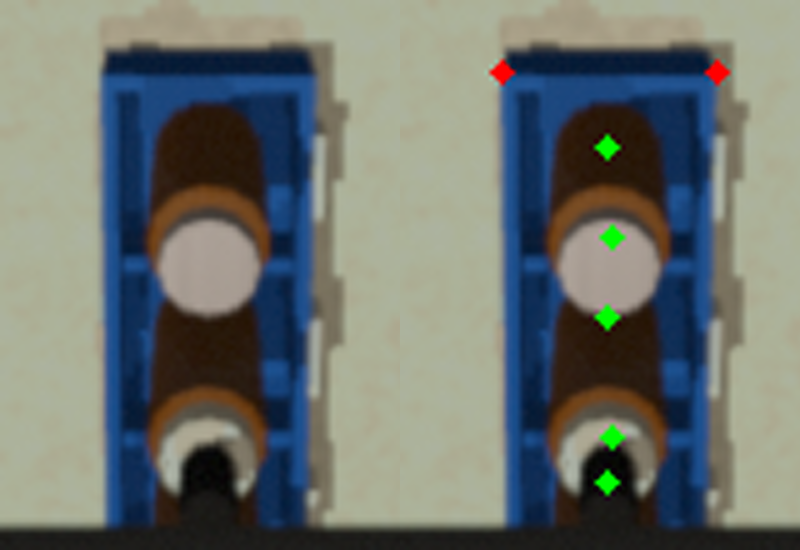

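Emit:
move_arm(
  increments=[0, 0, 0, 0.035, 0.0007, 0.016, 0.087, 0, 0, 0, 0.07, 0.0007, 0.032, 0.087, 0, 0, 0, 0.105, 0.0007, 0.048, 0.087, 0, 0, 0, 0.14, 0.0007, 0.0625, 0.087, 0, 0, 0, 0.14, 0.0007, 0.0628, 0.087, 0, 0, 0, 0.165, 0.0007, 0.0628, 0.087, 0, 0, 0, 0.19, 0.0007, 0.0628, 0.087, 0, 0, 0, 0.215, 0.0007, 0.0628, 0.087, 0, 0, 0, 0.23, 0.0007, 0.0628, 0.087, 0, 0, 0, 0.24, 0.0007, 0.0628, 0.087, 0, 0, 0, 0.24, 0.0007, 0.0628, 0.087, 0, 0, 0, 0.24, 0.0007, 0.0628, 0.087],
)

```text
time_s: 2.37
tcp_pos: [0.4531, -0.222, 0.0511]
ee_rot: [[-0.0, 0.027, 1.0], [-0.0, 1.0, -0.027], [-1.0, -0.0, -0.0]]
wrist_force: [1.2, -0.0, 0.5]
gripper_width: 0.997
```

```bash
python3 - <<'E'
from h import *
p=well(F,3);inc([p[0],p[1],.05],JF)
im=r.capture('side')[:,:,::-1];cv2.imwrite('pics/s2.png',cv2.resize(im[100:250,260:500],None,fx=3,fy=3,interpolation=cv2.INTER_CUBIC))
E
```

```text
t2.37 at [ 0.4531 -0.222   0.0511] w0.997 turn [-0.04 -0.    0.02] shift [ 0.0011  0.002  -0.0005]
```

View pics/s2.png

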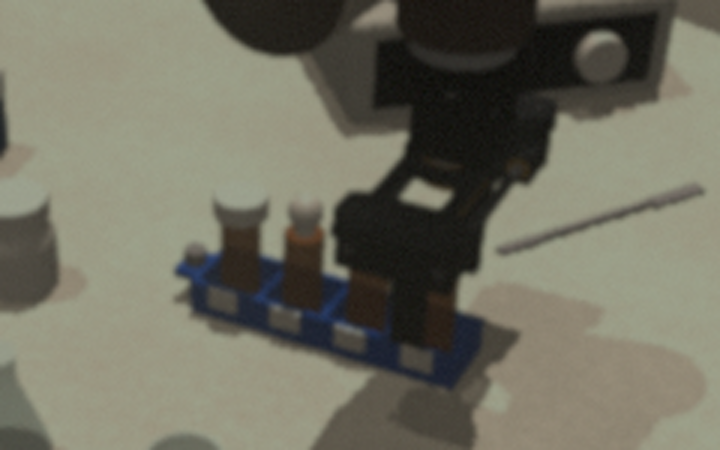

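Emit:
move_arm(
  increments=[0, 0, 0, 0, 0.002, 0, 0.06, 0, 0, 0, 0, 0.002, 0, 0.045, 0, 0, 0, 0, 0.002, 0, 0.035, 0, 0, 0, 0, 0.002, 0, 0.03, 0, 0, 0, 0, 0.002, 0, 0.02, 0, 0, 0, 0, 0.002, 0, 0.02, 0, 0, 0, 0, 0.002, 0, 0.02, 0, 0, 0, 0, 0.002, 0, 0.02, 0, 0, 0, 0, 0.002, 0, 0.02],
)

```text
time_s: 3.17
tcp_pos: [0.4532, -0.219, 0.0505]
ee_rot: [[-0.0, 0.026, 1.0], [0.0, 1.0, -0.026], [-1.0, 0.0, -0.0]]
wrist_force: [-0.0, -0.9, 0.6]
gripper_width: 0.398
```

```bash
python3 - <<'E'
from h import *
p=well(F,3);inc([p[0],p[1],.2],JF)
p=well(E,0);inc([p[0],p[1],.2],JE)
E
```

```text
t3.17 at [ 0.4532 -0.219   0.0505] w0.398 turn [ 0.03 -0.01 -0.  ] shift [-0.1495 -0.001  -0.0006]
t3.17 at [ 0.4532 -0.219   0.0505] w0.398 turn [-6.304e+01 -1.000e-02 -1.000e-02] shift [-0.1495  0.4718  0.0704]
```

Emit:
move_arm(
  increments=[0, 0, 0, 0, -0.0005, 0, 0.01, 0, 0, 0, 0, -0.0005, 0, 0.01, 0, 0, 0, 0, -0.0005, 0, 0.01, 0, 0, 0, 0, -0.0005, 0, 0.01, 0, 0, 0, 0, -0.0005, 0, 0.01, 0, 0, 0, 0, -0.0005, 0, 0.01, 0, 0, 0, -0.02, -0.0005, 0, 0.01, 0, 0, 0, -0.04, -0.0005, 0, 0.01],
)

```text
time_s: 3.83
tcp_pos: [0.4521, -0.2193, 0.0899]
ee_rot: [[-0.004, 0.026, 1.0], [0.001, 1.0, -0.026], [-1.0, 0.001, -0.004]]
wrist_force: [-0.2, -0.1, 1.0]
gripper_width: 0.311
```

```bash
python3 - <<'E'
from h import *
p=well(E,0);inc([p[0],p[1],.2],JE)
print(r.sense()['wrist_force'])
im=r.capture('side')[:,:,::-1];cv2.imwrite('pics/s3.png',cv2.resize(im[100:250,260:500],None,fx=3,fy=3,interpolation=cv2.INTER_CUBIC))
E
```

```text
t3.83 at [ 0.4521 -0.2193  0.0899] w0.311 turn [-63.05  -0.18  -0.15] shift [-0.1101  0.4722  0.0711]
[-0.24019824 -0.13896816  1.00142345]
```

View pics/s3.png

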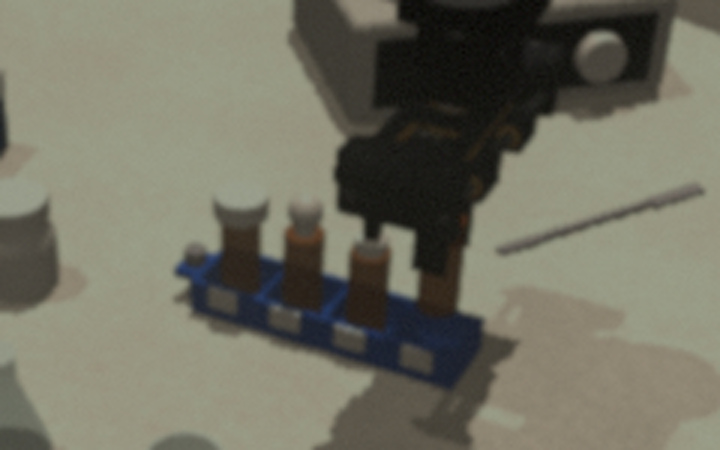

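Emit:
move_arm(
  increments=[0, 0, 0, -0.037, 0, 0, 0.01, 0, 0, 0, -0.074, 0, 0, 0.01, 0, 0, 0, -0.11, 0, 0, 0.01, -7, 0, 0, -0.11, 0.035, 0.005, 0.01, -14, 0, 0, -0.11, 0.07, 0.01, 0.01, -21, 0, 0, -0.11, 0.105, 0.016, 0.01, -28, 0, 0, -0.11, 0.14, 0.021, 0.01, -35, 0, 0, -0.11, 0.175, 0.026, 0.01, -42, 0, 0, -0.11, 0.21, 0.031, 0.01, -49, 0, 0, -0.11, 0.245, 0.037, 0.01, -56, 0, 0, -0.11, 0.28, 0.042, 0.01, -63, 0, 0, -0.11, 0.315, 0.047, 0.01],
)

```text
time_s: 4.88
tcp_pos: [0.5081, 0.096, 0.2006]
ee_rot: [[0.0, -0.882, 0.471], [0.0, 0.471, 0.882], [-1.0, 0.0, 0.0]]
wrist_force: [-0.0, -0.8, -1.1]
gripper_width: 0.315
```

```bash
python3 - <<'E'
from h import *
p=well(E,0);inc([p[0],p[1],.2],JE)
E
```

```text
t4.88 at [0.5081 0.096  0.2006] w0.315 turn [ 0.32  0.01 -0.  ] shift [0.0006 0.0486 0.1496]
```

Emit:
move_arm(
  increments=[0, 0, 0, 0, 0.01, 0.031, 0.01, 0, 0, 0, 0, 0.02, 0.062, 0.01, 0, 0, 0, 0, 0.03, 0.093, 0.01, 0, 0, 0, 0, 0.04, 0.124, 0.01, 0, 0, 0, 0, 0.0486, 0.1496, 0.01, 0, 0, 0, 0, 0.0486, 0.1496, 0.01, 0, 0, 0, 0, 0.0486, 0.1496, 0.01, 0, 0, 0, 0, 0.0486, 0.1496, 0.01],
)

```text
time_s: 5.55
tcp_pos: [0.5364, 0.2484, 0.2001]
ee_rot: [[-0.001, -0.879, 0.477], [-0.001, 0.477, 0.879], [-1.0, 0.001, -0.001]]
wrist_force: [0.0, -0.2, -0.7]
gripper_width: 0.312
```

```bash
python3 - <<'E'
from h import *
p=well(E,0);inc([p[0],p[1],.2],JE)
s=r.sense();im=r.capture('wrist')[:,:,::-1].copy()
C=wp(E,[[-.026,.098,.026],[.026,.098,.026],[.026,-.098,.026],[-.026,-.098,.026]])
for q in wproj(C,s): cv2.circle(im,tuple(int(v) for v in q.round()),2,(0,0,255),-1)
cv2.imwrite('pics/w4.png',im)
E
```

```text
t5.55 at [0.5364 0.2484 0.2001] w0.312 turn [-0.04 -0.07 -0.04] shift [0.0001 0.0017 0.0018]
```

View pics/w4.png

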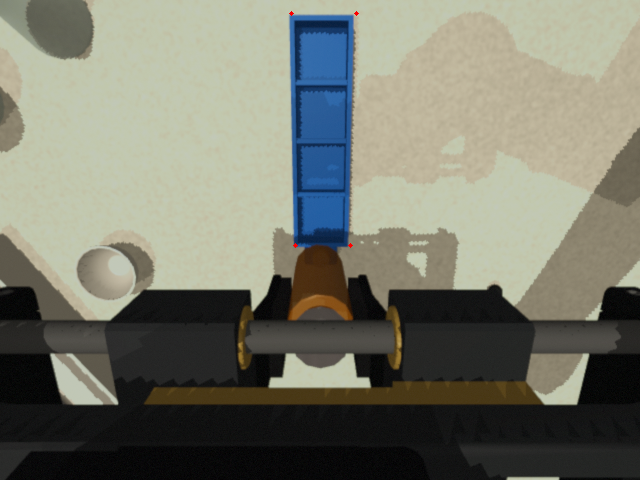

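Emit:
move_arm(
  increments=[0, 0, 0, 0.0, 0.0004, 0.0018, 0.01, 0, 0, 0, 0.03, 0.0004, 0.0018, 0.01, 0, 0, 0, 0.06, 0.0004, 0.0018, 0.01, 0, 0, 0, 0.09, 0.0004, 0.0018, 0.01, 0, 0, 0, 0.115, 0.0004, 0.0018, 0.01, 0, 0, 0, 0.13, 0.0004, 0.0018, 0.01, 0, 0, 0, 0.14, 0.0004, 0.0018, 0.01, 0, 0, 0, 0.146, 0.0004, 0.0018, 0.01, 0, 0, 0, 0.149, 0.0004, 0.0018, 0.01, 0, 0, 0, 0.149, 0.0004, 0.0018, 0.01, 0, 0, 0, 0.149, 0.0004, 0.0018, 0.01],
)

```text
time_s: 6.52
tcp_pos: [0.5381, 0.251, 0.0526]
ee_rot: [[0.002, -0.879, 0.477], [0.001, 0.477, 0.879], [-1.0, -0.001, 0.002]]
wrist_force: [-0.2, -0.0, -0.3]
gripper_width: 0.313
```

```bash
sed -i 's/^F=.*/F=np.array([.5246,-.2219,np.radians(-91.5)]); E=np.array([.5026,.1869,np.radians(-28.43)])/' h.py; python3 - <<'E'
from h import *
p=well(E,0);inc([p[0],p[1],.0505],JE)
cv2.imwrite('pics/s5.png',cv2.resize(r.capture('side')[:,:,::-1][200:420,130:370],None,fx=3,fy=2.7,interpolation=cv2.INTER_CUBIC))
E
```

```text
t6.52 at [0.5381 0.251  0.0526] w0.313 turn [-0.04  0.11  0.06] shift [ 0.0021  0.0007 -0.0013]
```

View pics/s5.png

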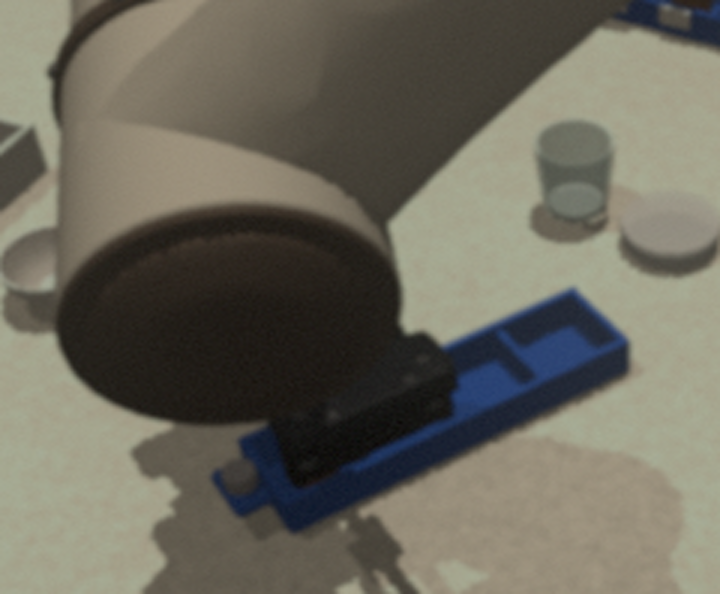

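Emit:
move_arm(
  increments=[0, 0, 0, 0.001, 0, -0.001, 0.01, 0, 0, 0, 0.0015, 0, -0.001, 0.01, 0, 0, 0, 0.0015, 0, -0.001, 0.01, 0, 0, 0, 0.0015, 0, -0.001, 0.01],
)

```text
time_s: 6.9
tcp_pos: [0.5371, 0.2499, 0.0505]
ee_rot: [[0.001, -0.879, 0.477], [0.0, 0.477, 0.879], [-1.0, -0.0, 0.001]]
wrist_force: [-0.5, 0.0, 0.9]
gripper_width: 0.316
```

```bash
python3 - <<'E'
from h import *
p=well(E,0);inc([p[0],p[1],.0505],JE);print(r.sense()['wrist_force'])
E
```

```text
t6.90 at [0.5371 0.2499 0.0505] w0.316 turn [-0.03  0.04  0.02] shift [0.     0.0003 0.0002]
[-0.54060575  0.04459358  0.8786428 ]
```

Emit:
move_arm(
  increments=[0, 0, 0, 0.0005, 0, 0, 0.01, 0, 0, 0, 0.0005, 0, 0, 0.03, 0, 0, 0, 0.0005, 0, 0, 0.035, 0, 0, 0, 0.0005, 0, 0, 0.045, 0, 0, 0, 0.0005, 0, 0, 0.055, 0, 0, 0, 0.0005, 0, 0, 0.06, 0, 0, 0, 0.0005, 0, 0, 0.06, 0, 0, 0, 0.0005, 0, 0, 0.06, 0, 0, 0, 0.0005, 0, 0, 0.06],
)

```text
time_s: 7.65
tcp_pos: [0.5369, 0.2497, 0.0495]
ee_rot: [[-0.0, -0.879, 0.477], [-0.0, 0.477, 0.879], [-1.0, 0.0, -0.0]]
wrist_force: [0.3, -0.7, -0.5]
gripper_width: 0.673
```

Emit:
move_arm(
  increments=[0, 0, 0, -0.02, 0, 0, 0.06, 0, 0, 0, -0.05, 0, 0, 0.06, 0, 0, 0, -0.08, 0, 0, 0.06, 0, 0, 0, -0.11, 0, 0, 0.06, 0, 0, 0, -0.13, 0, 0, 0.06, 0, 0, 0, -0.13, 0, 0, 0.06],
)

```text
time_s: 8.15
tcp_pos: [0.5395, 0.2512, 0.1853]
ee_rot: [[0.009, -0.88, 0.476], [0.006, 0.476, 0.88], [-1.0, -0.005, 0.009]]
wrist_force: [1.1, 0.0, 0.3]
gripper_width: 0.687
```

```bash
python3 - <<'E'
from h import *
p=well(F,2);inc([p[0],p[1],.18],JF)
cv2.imwrite('pics/s6.png',cv2.resize(r.capture('side')[:,:,::-1][200:420,130:370],None,fx=3,fy=2.7,interpolation=cv2.INTER_CUBIC))
E
```

```text
t8.15 at [0.5395 0.2512 0.1853] w0.687 turn [ 6.308e+01  6.400e-01 -2.000e-02] shift [ 0.0023 -0.1906 -0.4341]
```

View pics/s6.png

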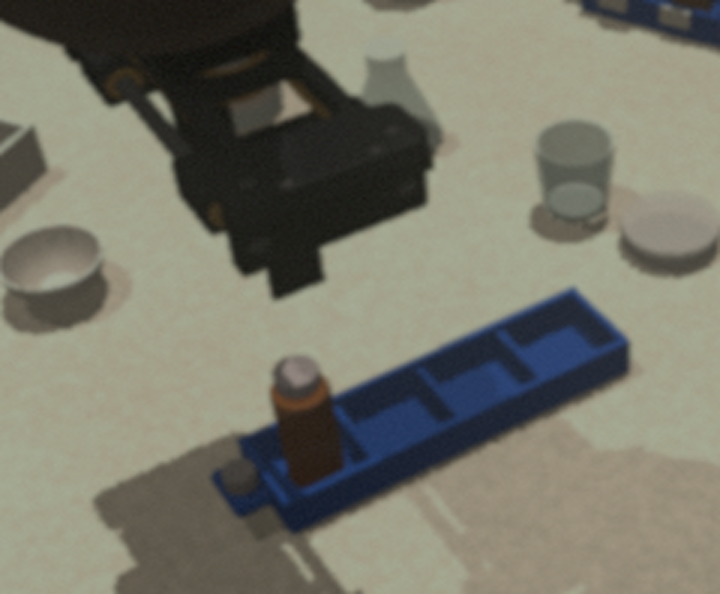

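Emit:
move_arm(
  increments=[5.25, 0.05, 0, 0, -0.0159, -0.0362, 0.07, 10.5, 0.1, 0, 0, -0.0318, -0.0724, 0.087, 15.8, 0.15, 0, 0, -0.0477, -0.1086, 0.087, 21, 0.2, 0, 0, -0.0636, -0.1448, 0.087, 26.2, 0.25, 0, 0, -0.0795, -0.181, 0.087, 31.5, 0.3, 0, 0, -0.0953, -0.217, 0.087, 36.8, 0.35, 0, 0, -0.111, -0.2532, 0.087, 42, 0.4, 0, 0, -0.127, -0.2894, 0.087, 47.3, 0.45, 0, 0, -0.143, -0.3256, 0.087, 52.5, 0.5, 0, 0, -0.1588, -0.3618, 0.087, 57.8, 0.6, 0, 0, -0.1747, -0.398, 0.087, 63.1, 0.6, 0, 0, -0.1906, -0.4341, 0.087],
)

```text
time_s: 9.2
tcp_pos: [0.4963, -0.2243, 0.1783]
ee_rot: [[-0.011, 0.032, 0.999], [-0.004, 0.999, -0.032], [-1.0, -0.005, -0.011]]
wrist_force: [0.7, 0.4, 0.7]
gripper_width: 1.003
```

```bash
python3 - <<'E'
from h import *
p=well(F,2);inc([p[0],p[1],.05],JF)
E
```

```text
t9.20 at [ 0.4963 -0.2243  0.1783] w1.003 turn [-0.34 -0.62  0.26] shift [0.1282 0.0038 0.0056]
```

Emit:
move_arm(
  increments=[0, -0.3, 0, 0, 0, 0, 0.087, 0, -0.3, 0, 0, 0, 0, 0.087, 0, -0.3, 0, 0, 0, 0, 0.087],
)

```text
time_s: 9.45
tcp_pos: [0.4968, -0.2226, 0.1784]
ee_rot: [[-0.006, 0.028, 1.0], [-0.004, 1.0, -0.028], [-1.0, -0.005, -0.005]]
wrist_force: [-0.2, 0.5, 0.7]
gripper_width: 0.997
```

```bash
python3 - <<'E'
from h import *
p=well(F,2);inc([p[0],p[1],.05],JF)
E
```

```text
t9.45 at [ 0.4968 -0.2226  0.1784] w0.997 turn [-0.1  -0.31  0.26] shift [0.1284 0.0021 0.0045]
```

Descend on the dropper vial, then close.

Emit:
move_arm(
  increments=[-0.1, -0.3, 0.25, 0, 0.002, 0.0045, 0.087, -0.1, -0.3, 0.25, 0.02, 0.002, 0.0045, 0.087, -0.1, -0.3, 0.25, 0.045, 0.002, 0.0045, 0.087, -0.1, -0.3, 0.25, 0.07, 0.002, 0.0045, 0.087, -0.1, -0.3, 0.25, 0.095, 0.002, 0.0045, 0.087, -0.1, -0.3, 0.25, 0.115, 0.002, 0.0045, 0.087, -0.1, -0.3, 0.25, 0.124, 0.002, 0.0045, 0.087, -0.1, -0.3, 0.25, 0.128, 0.002, 0.0045, 0.087, -0.1, -0.3, 0.25, 0.128, 0.002, 0.0045, 0.087, -0.1, -0.3, 0.25, 0.128, 0.002, 0.0045, 0.087],
)

```text
time_s: 10.28
tcp_pos: [0.5028, -0.2211, 0.0525]
ee_rot: [[0.004, 0.024, 1.0], [-0.001, 1.0, -0.024], [-1.0, -0.001, 0.004]]
wrist_force: [0.4, -0.1, 0.6]
gripper_width: 1.0
```

```bash
python3 - <<'E'
from h import *
p=well(F,2);inc([p[0],p[1],.05],JF)
E
```

```text
t10.28 at [ 0.5028 -0.2211  0.0525] w1.000 turn [0.11 0.22 0.07] shift [ 0.0025 -0.0002 -0.0022]
```

Emit:
move_arm(
  increments=[0.1, 0.2, 0, 0.001, 0, -0.001, 0.07, 0.1, 0.2, 0, 0.0015, 0, -0.0015, 0.05, 0.1, 0.2, 0, 0.0015, 0, -0.0015, 0.04, 0.1, 0.2, 0, 0.0015, 0, -0.0015, 0.03, 0.1, 0.2, 0, 0.0015, 0, -0.0015, 0.01, 0.1, 0.2, 0, 0.0015, 0, -0.0015, 0.01, 0.1, 0.2, 0, 0.0015, 0, -0.0015, 0.01, 0.1, 0.2, 0, 0.0015, 0, -0.0015, 0.01, 0.1, 0.2, 0, 0.0015, 0, -0.0015, 0.01, 0.1, 0.2, 0, 0.0015, 0, -0.0015, 0.01, 0.1, 0.2, 0, 0.0015, 0, -0.0015, 0.01, 0.1, 0.2, 0, 0.0015, 0, -0.0015, 0.01],
)

```text
time_s: 11.28
tcp_pos: [0.5002, -0.2215, 0.05]
ee_rot: [[-0.002, 0.027, 1.0], [-0.001, 1.0, -0.027], [-1.0, -0.001, -0.002]]
wrist_force: [0.4, -1.1, -0.6]
gripper_width: 0.313
```

Emit:
move_arm(
  increments=[0, 0, 0, 0, 0, 0, 0.01, 0, 0, 0, 0, 0, 0, 0.01, 0, 0, 0, 0, 0, 0, 0.01],
)

```text
time_s: 11.53
tcp_pos: [0.5002, -0.2214, 0.05]
ee_rot: [[-0.002, 0.027, 1.0], [-0.001, 1.0, -0.027], [-1.0, -0.001, -0.002]]
wrist_force: [0.6, 0.1, 0.4]
gripper_width: 0.313
```

```bash
python3 - <<'E'
from h import *
p=well(E,1);inc([p[0],p[1],.2],JE)
E
```

```text
t11.53 at [ 0.5002 -0.2214  0.05  ] w0.313 turn [-6.314e+01 -1.100e-01 -1.000e-02] shift [-0.1504  0.4295  0.0018]
```

Emit:
move_arm(
  increments=[0, 0, 0, -0.035, 0, 0, 0.01, 0, 0, 0, -0.072, 0, 0, 0.01, 0, 0, 0, -0.11, 0, 0, 0.01, -3, 0, 0, -0.14, 0.02, 0, 0.01, -9, 0, 0, -0.15, 0.055, 0, 0.01, -15, 0, 0, -0.15, 0.09, 0, 0.01, -21, 0, 0, -0.15, 0.125, 0, 0.01, -27, 0, 0, -0.15, 0.16, 0, 0.01, -33, 0, 0, -0.15, 0.195, 0, 0.01, -39, 0, 0, -0.15, 0.23, 0, 0.01, -45, 0, 0, -0.15, 0.265, 0, 0.01, -51, 0, 0, -0.15, 0.3, 0, 0.01],
)

```text
time_s: 12.53
tcp_pos: [0.5081, 0.0802, 0.1999]
ee_rot: [[-0.002, -0.763, 0.646], [-0.001, 0.646, 0.763], [-1.0, 0.001, -0.001]]
wrist_force: [0.4, -0.0, 0.2]
gripper_width: 0.315
```

```bash
python3 - <<'E'
from h import *
p=well(E,1);inc([p[0],p[1],.2],JE)
E
```

```text
t12.53 at [0.5081 0.0802 0.1999] w0.315 turn [-11.84  -0.08  -0.05] shift [-0.0002  0.0781  0.1013]
```

Emit:
move_arm(
  increments=[-3, 0, 0, 0, 0.02, 0.025, 0.01, -6, 0, 0, 0, 0.039, 0.05, 0.01, -9, 0, 0, 0, 0.058, 0.075, 0.01, -11.8, 0, 0, 0, 0.07, 0.091, 0.01, -11.8, 0, 0, 0, 0.0781, 0.1013, 0.01, -11.8, 0, 0, 0, 0.0781, 0.1013, 0.01, -11.8, 0, 0, 0, 0.0781, 0.1013, 0.01, -11.8, 0, 0, 0, 0.0781, 0.1013, 0.01, -11.8, 0, 0, 0, 0.0781, 0.1013, 0.01],
)

```text
time_s: 13.28
tcp_pos: [0.5151, 0.2051, 0.1997]
ee_rot: [[-0.002, -0.876, 0.483], [-0.001, 0.483, 0.876], [-1.0, 0.001, -0.002]]
wrist_force: [0.0, -0.6, -0.9]
gripper_width: 0.318
```

```bash
python3 - <<'E'
from h import *
p=well(E,1);inc([p[0],p[1],.051],JE)
E
```

```text
t13.28 at [0.5151 0.2051 0.1997] w0.318 turn [-0.45 -0.1  -0.06] shift [0.1487 0.0022 0.0023]
```

Emit:
move_arm(
  increments=[-0.4, 0, 0, 0, 0.002, 0.0022, 0.01, -0.4, 0, 0, 0.02, 0.002, 0.0022, 0.01, -0.4, 0, 0, 0.05, 0.002, 0.0022, 0.01, -0.4, 0, 0, 0.08, 0.002, 0.0022, 0.01, -0.4, 0, 0, 0.11, 0.002, 0.0022, 0.01, -0.4, 0, 0, 0.13, 0.002, 0.0022, 0.01, -0.4, 0, 0, 0.14, 0.002, 0.0022, 0.01, -0.4, 0, 0, 0.145, 0.002, 0.0022, 0.01, -0.4, 0, 0, 0.148, 0.002, 0.0022, 0.01, -0.4, 0, 0, 0.1485, 0.002, 0.0022, 0.01, -0.4, 0, 0, 0.1485, 0.002, 0.0022, 0.01, -0.4, 0, 0, 0.1485, 0.002, 0.0022, 0.01],
)

```text
time_s: 14.28
tcp_pos: [0.515, 0.2096, 0.0525]
ee_rot: [[0.001, -0.88, 0.475], [0.001, 0.475, 0.88], [-1.0, -0.0, 0.001]]
wrist_force: [-0.3, -0.6, -0.8]
gripper_width: 0.311
```

```bash
python3 - <<'E'
from h import *
p=well(E,1);inc([p[0],p[1],.05],JE);print(r.sense()['wrist_force'])
E
```

```text
t14.28 at [0.515  0.2096 0.0525] w0.311 turn [0.07 0.06 0.01] shift [ 0.0025  0.0001 -0.0019]
[-0.30259314 -0.59292418 -0.81994127]
```

Emit:
move_arm(
  increments=[0, 0, 0, 0.001, 0, -0.001, 0.01, 0, 0, 0, 0.002, 0, -0.001, 0.01, 0, 0, 0, 0.002, 0, -0.001, 0.01, 0, 0, 0, 0.002, 0, -0.001, 0.01, 0, 0, 0, 0.002, 0, -0.001, 0.01],
)

```text
time_s: 14.7
tcp_pos: [0.5141, 0.2084, 0.0499]
ee_rot: [[-0.001, -0.88, 0.475], [-0.0, 0.475, 0.88], [-1.0, 0.0, -0.001]]
wrist_force: [-1.0, 0.9, 5.4]
gripper_width: 0.313
```

Emit:
move_arm(
  increments=[0, 0, 0, 0, 0, 0, 0.03, 0, 0, 0, 0, 0, 0, 0.035, 0, 0, 0, 0, 0, 0, 0.045, 0, 0, 0, 0, 0, 0, 0.055, 0, 0, 0, 0, 0, 0, 0.06, 0, 0, 0, 0, 0, 0, 0.06, 0, 0, 0, 0, 0, 0, 0.06, 0, 0, 0, 0, 0, 0, 0.06],
)

```text
time_s: 15.37
tcp_pos: [0.5138, 0.2082, 0.0491]
ee_rot: [[-0.002, -0.88, 0.475], [-0.001, 0.475, 0.88], [-1.0, 0.001, -0.002]]
wrist_force: [-0.1, -0.1, -0.8]
gripper_width: 0.674
```

Emit:
move_arm(
  increments=[0, 0, 0, -0.02, 0, 0, 0.06, 0, 0, 0, -0.045, 0, 0, 0.06, 0, 0, 0, -0.08, 0, 0, 0.06, 0, 0, 0, -0.11, 0, 0, 0.06, 0, 0, 0, -0.13, 0, 0, 0.06, 0, 0, 0, -0.13, 0, 0, 0.06, 0, 0, 0, -0.13, 0, 0, 0.06],
)

```text
time_s: 15.95
tcp_pos: [0.5143, 0.2087, 0.1805]
ee_rot: [[0.001, -0.88, 0.475], [0.001, 0.475, 0.88], [-1.0, -0.0, 0.002]]
wrist_force: [-0.3, -0.2, -1.0]
gripper_width: 0.692
```

```bash
python3 - <<'E'
from h import *
p=well(F,1);inc([p[0],p[1],.18],JF)
cv2.imwrite('pics/s7.png',cv2.resize(r.capture('side')[:,:,::-1][200:420,130:370],None,fx=3,fy=2.7,interpolation=cv2.INTER_CUBIC))
E
```

```text
t15.95 at [0.5143 0.2087 0.1805] w0.692 turn [ 6.312e+01  9.000e-02 -5.000e-02] shift [-1.000e-04 -2.351e-01 -3.631e-01]
```

View pics/s7.png

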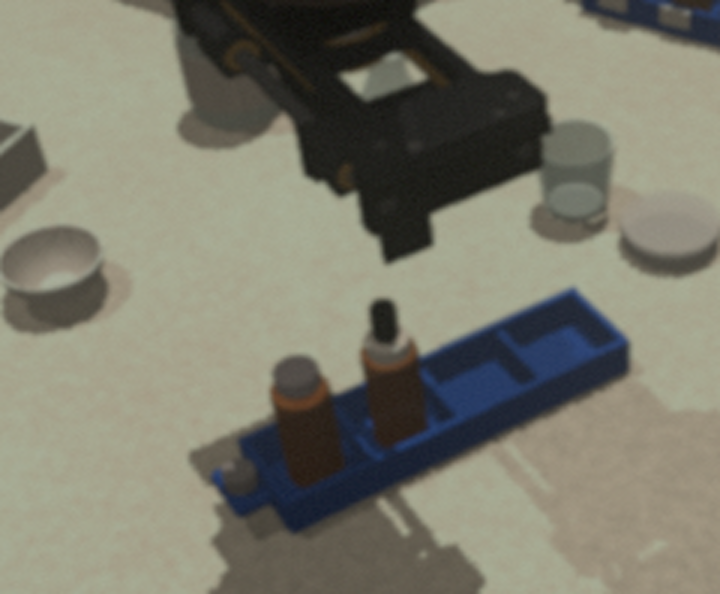

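Crimp and dropper stand upright in wells 1 and 2 of the empty rack. Next is the ball vial.

Emit:
move_arm(
  increments=[6, 0, 0, 0, -0.0214, -0.033, 0.07, 12, 0, 0, 0, -0.0428, -0.066, 0.087, 18, 0, 0, 0, -0.0641, -0.099, 0.087, 24, 0, 0, 0, -0.0855, -0.132, 0.087, 30, 0, 0, 0, -0.107, -0.165, 0.087, 36, 0, 0, 0, -0.128, -0.198, 0.087, 42, 0, 0, 0, -0.15, -0.231, 0.087, 48, 0, 0, 0, -0.171, -0.264, 0.087, 54, 0, 0, 0, -0.192, -0.297, 0.087, 60, 0, 0, 0, -0.214, -0.33, 0.087, 63.1, 0.1, 0, 0, -0.228, -0.352, 0.087, 63.1, 0.1, 0, 0, -0.2351, -0.3631, 0.087],
)

```text
time_s: 17.0
tcp_pos: [0.5472, -0.2258, 0.1771]
ee_rot: [[-0.007, 0.03, 1.0], [-0.001, 1.0, -0.03], [-1.0, -0.001, -0.007]]
wrist_force: [0.5, -0.3, 0.3]
gripper_width: 0.996
```

Emit:
move_arm(
  increments=[0, 0, 0, 0, 0, 0, 0.087, 0, 0, 0, 0, 0, 0, 0.087, 0, 0, 0, 0, 0, 0, 0.087],
)

```text
time_s: 17.25
tcp_pos: [0.5479, -0.2218, 0.1786]
ee_rot: [[-0.005, 0.024, 1.0], [-0.001, 1.0, -0.024], [-1.0, -0.001, -0.005]]
wrist_force: [-0.5, 0.0, 0.5]
gripper_width: 1.002
```

```bash
python3 - <<'E'
from h import *
p=well(F,1);inc([p[0],p[1],.05],JF)
E
```

```text
t17.25 at [ 0.5479 -0.2218  0.1786] w1.002 turn [ 0.11 -0.27  0.06] shift [ 0.1286 -0.0005  0.0013]
```

Emit:
move_arm(
  increments=[0.1, -0.2, 0, 0, -0.0005, 0, 0.087, 0.1, -0.2, 0, 0.025, -0.0005, 0, 0.087, 0.1, -0.2, 0, 0.055, -0.0005, 0, 0.087, 0.1, -0.2, 0, 0.08, -0.0005, 0, 0.087, 0.1, -0.2, 0, 0.1, -0.0005, 0, 0.087, 0.1, -0.2, 0, 0.118, -0.0005, 0, 0.087, 0.1, -0.2, 0, 0.126, -0.0005, 0, 0.087, 0.1, -0.2, 0, 0.129, -0.0005, 0, 0.087, 0.1, -0.2, 0, 0.129, -0.0005, 0, 0.087, 0.1, -0.2, 0, 0.129, -0.0005, 0, 0.087, 0.1, -0.2, 0, 0.129, -0.0005, 0, 0.087, 0.1, -0.2, 0, 0.129, -0.0005, 0, 0.08],
)

```text
time_s: 18.25
tcp_pos: [0.5487, -0.2237, 0.0517]
ee_rot: [[0.003, 0.027, 1.0], [-0.002, 1.0, -0.027], [-1.0, -0.002, 0.003]]
wrist_force: [-0.2, 1.0, 0.0]
gripper_width: 0.976
```

```bash
python3 - <<'E'
from h import *
p=well(F,1);inc([p[0],p[1],.05],JF)
E
```

```text
t18.25 at [ 0.5487 -0.2237  0.0517] w0.976 turn [-0.06  0.17  0.12] shift [ 0.0017  0.0011 -0.0001]
```

Emit:
move_arm(
  increments=[0, 0.1, 0.1, 0.001, 0.001, 0, 0.07, 0, 0.1, 0.1, 0.001, 0.001, 0, 0.05, 0, 0.1, 0.1, 0.001, 0.001, 0, 0.04, 0, 0.1, 0.1, 0.001, 0.001, 0, 0.03, 0, 0.1, 0.1, 0.001, 0.001, 0, 0.01, 0, 0.1, 0.1, 0.001, 0.001, 0, 0.01, 0, 0.1, 0.1, 0.001, 0.001, 0, 0.01, 0, 0.1, 0.1, 0.001, 0.001, 0, 0.01, 0, 0.1, 0.1, 0.001, 0.001, 0, 0.01, 0, 0.1, 0.1, 0.001, 0.001, 0, 0.01, 0, 0.1, 0.1, 0.001, 0.001, 0, 0.01, 0, 0.1, 0.1, 0.001, 0.001, 0, 0.01],
)

```text
time_s: 19.25
tcp_pos: [0.5479, -0.2226, 0.0494]
ee_rot: [[-0.001, 0.027, 1.0], [0.0, 1.0, -0.027], [-1.0, 0.0, -0.001]]
wrist_force: [1.3, -0.6, -0.6]
gripper_width: 0.314
```

Emit:
move_arm(
  increments=[0, 0, 0, 0, 0, 0, 0.01, 0, 0, 0, 0, 0, 0, 0.01, 0, 0, 0, 0, 0, 0, 0.01],
)

```text
time_s: 19.5
tcp_pos: [0.5479, -0.2226, 0.0494]
ee_rot: [[-0.001, 0.027, 1.0], [0.0, 1.0, -0.027], [-1.0, 0.0, -0.001]]
wrist_force: [-0.4, 0.0, -0.4]
gripper_width: 0.312
```

```bash
python3 - <<'E'
from h import *
p=well(E,2);inc([p[0],p[1],.2],JE)
E
```

```text
t19.50 at [ 0.5479 -0.2226  0.0494] w0.312 turn [-6.314e+01 -6.000e-02 -5.000e-02] shift [-0.1505  0.3867 -0.0676]
```

Emit:
move_arm(
  increments=[0, 0, 0, -0.035, 0, 0, 0.01, 0, 0, 0, -0.072, 0, 0, 0.01, 0, 0, 0, -0.11, 0, 0, 0.01, -3, 0, 0, -0.14, 0.02, -0.003, 0.01, -9, 0, 0, -0.15, 0.055, -0.01, 0.01, -15, 0, 0, -0.15, 0.09, -0.016, 0.01, -21, 0, 0, -0.15, 0.125, -0.022, 0.01, -27, 0, 0, -0.15, 0.16, -0.028, 0.01, -33, 0, 0, -0.15, 0.195, -0.034, 0.01, -39, 0, 0, -0.15, 0.23, -0.04, 0.01, -45, 0, 0, -0.15, 0.265, -0.046, 0.01, -51, 0, 0, -0.15, 0.3, -0.052, 0.01],
)

```text
time_s: 20.5
tcp_pos: [0.5036, 0.0803, 0.1997]
ee_rot: [[-0.001, -0.763, 0.646], [0.0, 0.646, 0.763], [-1.0, 0.001, -0.0]]
wrist_force: [0.5, -0.1, -1.2]
gripper_width: 0.316
```

```bash
python3 - <<'E'
from h import *
p=well(E,2);inc([p[0],p[1],.2],JE)
E
```

```text
t20.50 at [0.5036 0.0803 0.1997] w0.316 turn [-11.85  -0.02  -0.06] shift [-0.0003  0.0648  0.0572]
```

Emit:
move_arm(
  increments=[-4, 0, 0, 0, 0.02, 0.018, 0.01, -8, 0, 0, 0, 0.04, 0.035, 0.01, -11.9, 0, 0, 0, 0.055, 0.048, 0.01, -12.1, 0, 0, 0, 0.0648, 0.0575, 0.01, -12.1, 0, 0, 0, 0.0648, 0.0575, 0.01, -12.1, 0, 0, 0, 0.0648, 0.0575, 0.01, -12.1, 0, 0, 0, 0.0648, 0.0575, 0.01, -12.1, 0, 0, 0, 0.0648, 0.0575, 0.01, -12.1, 0, 0, 0, 0.0648, 0.0575, 0.01],
)

```text
time_s: 21.25
tcp_pos: [0.4927, 0.1635, 0.1995]
ee_rot: [[-0.001, -0.878, 0.478], [-0.0, 0.478, 0.878], [-1.0, 0.001, -0.001]]
wrist_force: [-0.2, -0.9, 0.2]
gripper_width: 0.313
```

```bash
python3 - <<'E'
from h import *
p=well(E,2);inc([p[0],p[1],.051],JE)
E
```

```text
t21.25 at [0.4927 0.1635 0.1995] w0.313 turn [-0.15 -0.04 -0.06] shift [0.1485 0.0022 0.0014]
```

Emit:
move_arm(
  increments=[-0.1, 0, 0, 0, 0.002, 0.0012, 0.01, -0.1, 0, 0, 0.02, 0.002, 0.0012, 0.01, -0.1, 0, 0, 0.05, 0.002, 0.0012, 0.01, -0.1, 0, 0, 0.08, 0.002, 0.0012, 0.01, -0.1, 0, 0, 0.11, 0.002, 0.0012, 0.01, -0.1, 0, 0, 0.13, 0.002, 0.0012, 0.01, -0.1, 0, 0, 0.14, 0.002, 0.0012, 0.01, -0.1, 0, 0, 0.145, 0.002, 0.0012, 0.01, -0.1, 0, 0, 0.148, 0.002, 0.0012, 0.01, -0.1, 0, 0, 0.1485, 0.002, 0.0012, 0.01, -0.1, 0, 0, 0.1485, 0.002, 0.0012, 0.01, -0.1, 0, 0, 0.1485, 0.002, 0.0012, 0.01],
)

```text
time_s: 22.25
tcp_pos: [0.4919, 0.167, 0.0523]
ee_rot: [[0.001, -0.88, 0.475], [0.002, 0.475, 0.88], [-1.0, -0.0, 0.002]]
wrist_force: [0.3, -0.0, -0.8]
gripper_width: 0.311
```

```bash
python3 - <<'E'
from h import *
p=well(E,2);inc([p[0],p[1],.0495],JE);print(r.sense()['wrist_force'])
E
```

```text
t22.25 at [0.4919 0.167  0.0523] w0.311 turn [0.07 0.11 0.01] shift [ 0.0028  0.0001 -0.0014]
[ 0.255597   -0.01834427 -0.78602108]
```

Emit:
move_arm(
  increments=[0, 0, 0, 0.001, 0, -0.001, 0.01, 0, 0, 0, 0.002, 0, -0.001, 0.01, 0, 0, 0, 0.002, 0, -0.001, 0.01, 0, 0, 0, 0.002, 0, -0.001, 0.01, 0, 0, 0, 0.002, 0, -0.001, 0.01],
)

```text
time_s: 22.67
tcp_pos: [0.4908, 0.1657, 0.0493]
ee_rot: [[-0.001, -0.88, 0.475], [0.0, 0.475, 0.88], [-1.0, 0.001, -0.0]]
wrist_force: [-0.5, 0.1, 1.5]
gripper_width: 0.316
```

Emit:
move_arm(
  increments=[0, 0, 0, 0, 0, 0, 0.03, 0, 0, 0, 0, 0, 0, 0.035, 0, 0, 0, 0, 0, 0, 0.045, 0, 0, 0, 0, 0, 0, 0.055, 0, 0, 0, 0, 0, 0, 0.06, 0, 0, 0, 0, 0, 0, 0.06, 0, 0, 0, 0, 0, 0, 0.06, 0, 0, 0, 0, 0, 0, 0.06],
)

```text
time_s: 23.33
tcp_pos: [0.4907, 0.1656, 0.049]
ee_rot: [[-0.001, -0.88, 0.475], [0.0, 0.475, 0.88], [-1.0, 0.001, -0.001]]
wrist_force: [0.3, -0.1, -1.6]
gripper_width: 0.677
```

Emit:
move_arm(
  increments=[0, 0, 0, -0.02, 0, 0, 0.06, 0, 0, 0, -0.045, 0, 0, 0.06, 0, 0, 0, -0.08, 0, 0, 0.06, 0, 0, 0, -0.11, 0, 0, 0.06, 0, 0, 0, -0.13, 0, 0, 0.06, 0, 0, 0, -0.13, 0, 0, 0.06, 0, 0, 0, -0.13, 0, 0, 0.06],
)

```text
time_s: 23.92
tcp_pos: [0.4912, 0.166, 0.1803]
ee_rot: [[0.001, -0.88, 0.475], [0.002, 0.475, 0.88], [-1.0, -0.0, 0.002]]
wrist_force: [-0.3, -0.7, -0.9]
gripper_width: 0.688
```

```bash
python3 - <<'E'
from h import *
p=well(F,0);inc([p[0],p[1],.18],JF)
cv2.imwrite('pics/s8.png',cv2.resize(r.capture('side')[:,:,::-1][200:420,130:370],None,fx=3,fy=2.7,interpolation=cv2.INTER_CUBIC))
E
```

```text
t23.92 at [0.4912 0.166  0.1803] w0.688 turn [63.12  0.13 -0.08] shift [-0.0004 -0.278  -0.2928]
```

View pics/s8.png

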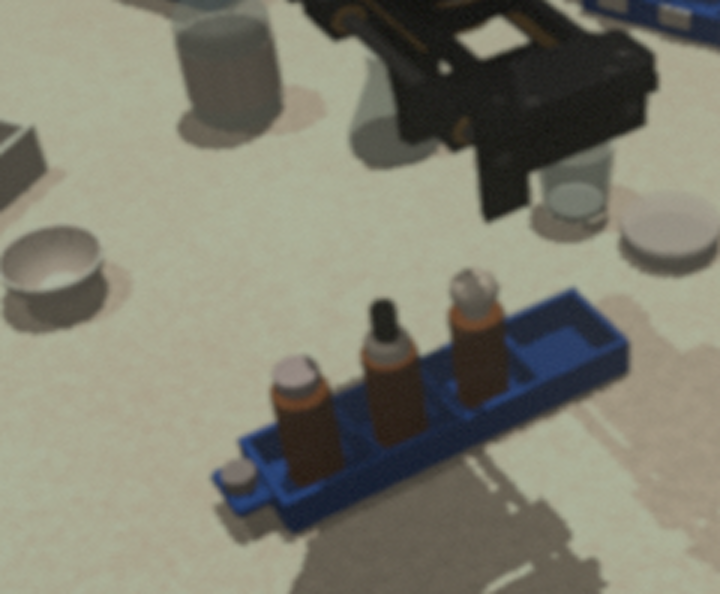

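Emit:
move_arm(
  increments=[6, 0, 0, 0, -0.0253, -0.0266, 0.07, 12, 0, 0, 0, -0.0505, -0.0532, 0.087, 18, 0, 0, 0, -0.0758, -0.0798, 0.087, 24, 0, 0, 0, -0.101, -0.1065, 0.087, 30, 0, 0, 0, -0.126, -0.133, 0.087, 36, 0, 0, 0, -0.1516, -0.16, 0.087, 42, 0, 0, 0, -0.177, -0.186, 0.087, 48, 0, 0, 0, -0.202, -0.213, 0.087, 54, 0, 0, 0, -0.2275, -0.2396, 0.087, 60, 0, 0, 0, -0.253, -0.266, 0.087, 63.1, 0.1, 0, 0, -0.27, -0.284, 0.087, 63.1, 0.1, 0, 0, -0.278, -0.2928, 0.087],
)

```text
time_s: 24.97
tcp_pos: [0.5958, -0.2271, 0.1761]
ee_rot: [[-0.007, 0.03, 1.0], [-0.0, 1.0, -0.03], [-1.0, -0.001, -0.007]]
wrist_force: [0.5, 0.2, -1.0]
gripper_width: 1.002
```

Emit:
move_arm(
  increments=[0, 0, 0, 0, 0, 0, 0.087, 0, 0, 0, 0, 0, 0, 0.087, 0, 0, 0, 0, 0, 0, 0.087],
)

```text
time_s: 25.22
tcp_pos: [0.5957, -0.223, 0.178]
ee_rot: [[-0.004, 0.024, 1.0], [-0.0, 1.0, -0.024], [-1.0, -0.0, -0.004]]
wrist_force: [0.3, 0.9, 0.5]
gripper_width: 1.001
```

```bash
python3 - <<'E'
from h import *
p=well(F,0);inc([p[0],p[1],.07],JF)
cv2.imwrite('pics/t9.png',cv2.resize(r.capture('side')[:,:,::-1][100:250,260:500],None,fx=3,fy=3,interpolation=cv2.INTER_CUBIC))
E
```

```text
t25.22 at [ 0.5957 -0.223   0.178 ] w1.001 turn [ 0.11 -0.25  0.01] shift [ 0.108  -0.0008  0.0013]
```

View pics/t9.png

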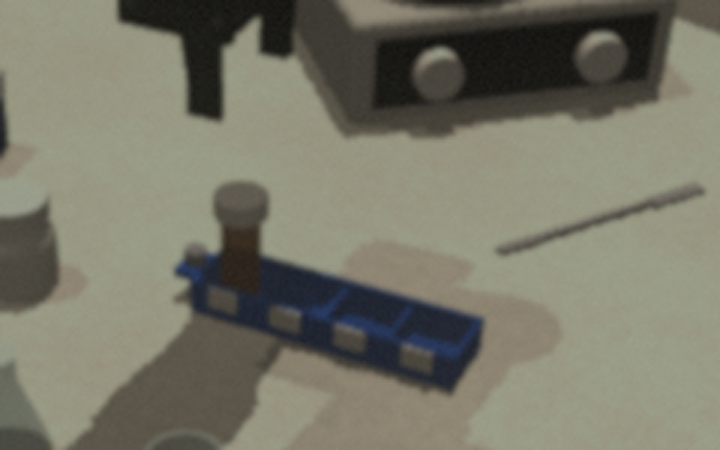

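Emit:
move_arm(
  increments=[0.1, -0.2, 0, 0, -0.0008, 0.0005, 0.087, 0.1, -0.2, 0, 0.02, -0.0008, 0.0005, 0.087, 0.1, -0.2, 0, 0.045, -0.0008, 0.0005, 0.087, 0.1, -0.2, 0, 0.07, -0.0008, 0.0005, 0.087, 0.1, -0.2, 0, 0.09, -0.0008, 0.0005, 0.087, 0.1, -0.2, 0, 0.103, -0.0008, 0.0005, 0.087, 0.1, -0.2, 0, 0.108, -0.0008, 0.0005, 0.087, 0.1, -0.2, 0, 0.108, -0.0008, 0.0005, 0.087, 0.1, -0.2, 0, 0.108, -0.0008, 0.0005, 0.087, 0.1, -0.2, 0, 0.108, -0.0008, 0.0005, 0.087],
)

```text
time_s: 26.1
tcp_pos: [0.5975, -0.2249, 0.0724]
ee_rot: [[0.004, 0.027, 1.0], [-0.001, 1.0, -0.027], [-1.0, -0.001, 0.004]]
wrist_force: [0.4, -0.7, -0.1]
gripper_width: 0.997
```

```bash
python3 - <<'E'
from h import *
p=well(F,0);inc([p[0],p[1],.07],JF)
E
```

```text
t26.10 at [ 0.5975 -0.2249  0.0724] w0.997 turn [-0.02  0.21  0.08] shift [ 0.0024  0.001  -0.001 ]
```

Emit:
move_arm(
  increments=[0, 0.1, 0.1, 0.001, 0.001, -0.0005, 0.08, 0, 0.1, 0.1, 0.001, 0.001, -0.0005, 0.06, 0, 0.1, 0.1, 0.001, 0.001, -0.0005, 0.05, 0, 0.1, 0.1, 0.001, 0.001, -0.0005, 0.04, 0, 0.1, 0.1, 0.001, 0.001, -0.0005, 0.02, 0, 0.1, 0.1, 0.001, 0.001, -0.0005, 0.02, 0, 0.1, 0.1, 0.001, 0.001, -0.0005, 0.02, 0, 0.1, 0.1, 0.001, 0.001, -0.0005, 0.02, 0, 0.1, 0.1, 0.001, 0.001, -0.0005, 0.02, 0, 0.1, 0.1, 0.001, 0.001, -0.0005, 0.02, 0, 0.1, 0.1, 0.001, 0.001, -0.0005, 0.02, 0, 0.1, 0.1, 0.001, 0.001, -0.0005, 0.02],
)

```text
time_s: 27.1
tcp_pos: [0.5961, -0.224, 0.0699]
ee_rot: [[-0.001, 0.027, 1.0], [0.001, 1.0, -0.027], [-1.0, 0.001, -0.001]]
wrist_force: [-1.1, 0.0, -1.1]
gripper_width: 0.427
```

Emit:
move_arm(
  increments=[0, 0, 0, 0, 0, 0, 0.01, 0, 0, 0, 0, 0, 0, 0.01, 0, 0, 0, 0, 0, 0, 0.01],
)

```text
time_s: 27.35
tcp_pos: [0.596, -0.224, 0.0699]
ee_rot: [[-0.001, 0.028, 1.0], [0.001, 1.0, -0.027], [-1.0, 0.001, -0.001]]
wrist_force: [0.4, -0.1, -0.1]
gripper_width: 0.423
```

```bash
python3 - <<'E'
from h import *
p=well(E,3);inc([p[0],p[1],.22],JE)
E
```

```text
t27.35 at [ 0.596  -0.224   0.0699] w0.423 turn [-6.315e+01 -2.000e-02 -7.000e-02] shift [-0.1497  0.3441 -0.1374]
```

Emit:
move_arm(
  increments=[0, 0, 0, -0.025, 0, 0, 0.01, 0, 0, 0, -0.06, 0, 0, 0.01, 0, 0, 0, -0.1, 0, 0, 0.01, -3, 0, 0, -0.135, 0.015, -0.006, 0.01, -9, 0, 0, -0.15, 0.047, -0.019, 0.01, -15, 0, 0, -0.15, 0.08, -0.032, 0.01, -21, 0, 0, -0.15, 0.113, -0.045, 0.01, -27, 0, 0, -0.15, 0.146, -0.058, 0.01, -33, 0, 0, -0.15, 0.179, -0.071, 0.01, -39, 0, 0, -0.15, 0.212, -0.084, 0.01, -45, 0, 0, -0.15, 0.243, -0.097, 0.01, -51, 0, 0, -0.15, 0.27, -0.108, 0.01],
)

```text
time_s: 28.35
tcp_pos: [0.4944, 0.0504, 0.2203]
ee_rot: [[-0.001, -0.763, 0.646], [0.001, 0.646, 0.763], [-1.0, 0.002, 0.0]]
wrist_force: [0.9, 0.6, -1.1]
gripper_width: 0.425
```

```bash
python3 - <<'E'
from h import *
p=well(E,3);inc([p[0],p[1],.22],JE)
im=r.capture('side')[:,:,::-1];cv2.imwrite('pics/s10.png',im)
E
```

```text
t28.35 at [0.4944 0.0504 0.2203] w0.425 turn [-11.81   0.04  -0.09] shift [0.0004 0.0671 0.039 ]
```

View pics/s10.png

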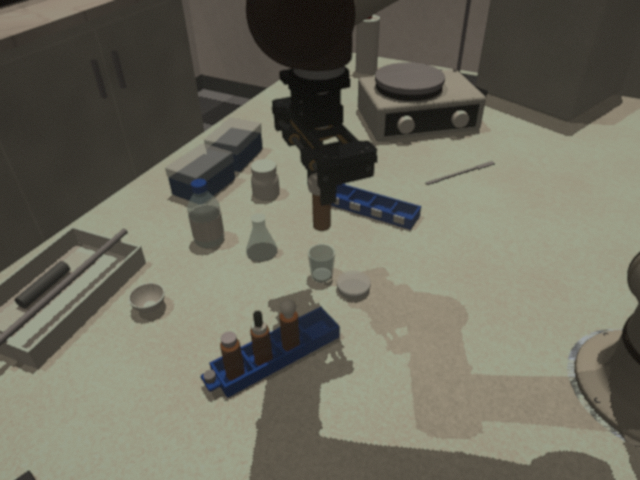

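Wide vial hangs upright in the gripper, at about (321,205). Next I move over the last well.

Emit:
move_arm(
  increments=[-4, 0, 0, 0, 0.02, 0.012, 0.01, -8, 0, 0, 0, 0.04, 0.024, 0.01, -11.9, 0, 0, 0, 0.057, 0.034, 0.01, -12.1, 0, 0, 0, 0.0675, 0.0395, 0.01, -12.1, 0, 0, 0, 0.0675, 0.0395, 0.01, -12.1, 0, 0, 0, 0.0675, 0.0395, 0.01, -12.1, 0, 0, 0, 0.0675, 0.0395, 0.01, -12.1, 0, 0, 0, 0.0675, 0.0395, 0.01, -12.1, 0, 0, 0, 0.0675, 0.0395, 0.01],
)

```text
time_s: 29.15
tcp_pos: [0.4702, 0.122, 0.2202]
ee_rot: [[-0.001, -0.878, 0.478], [0.001, 0.478, 0.878], [-1.0, 0.001, 0.0]]
wrist_force: [-0.3, -0.7, -0.6]
gripper_width: 0.424
```

```bash
python3 - <<'E'
from h import *
p=well(E,3);inc([p[0],p[1],.0715],JE)
E
```

```text
t29.15 at [0.4702 0.122  0.2202] w0.424 turn [-0.12  0.02 -0.07] shift [0.1487 0.0022 0.0005]
```

Emit:
move_arm(
  increments=[-0.1, 0, 0, 0, 0.002, 0.0005, 0.01, -0.1, 0, 0, 0.02, 0.002, 0.0005, 0.01, -0.1, 0, 0, 0.05, 0.002, 0.0005, 0.01, -0.1, 0, 0, 0.08, 0.002, 0.0005, 0.01, -0.1, 0, 0, 0.11, 0.002, 0.0005, 0.01, -0.1, 0, 0, 0.13, 0.002, 0.0005, 0.01, -0.1, 0, 0, 0.14, 0.002, 0.0005, 0.01, -0.1, 0, 0, 0.145, 0.002, 0.0005, 0.01, -0.1, 0, 0, 0.148, 0.002, 0.0005, 0.01, -0.1, 0, 0, 0.1485, 0.002, 0.0005, 0.01, -0.1, 0, 0, 0.1485, 0.002, 0.0005, 0.01, -0.1, 0, 0, 0.1485, 0.002, 0.0005, 0.01],
)

```text
time_s: 30.15
tcp_pos: [0.469, 0.1245, 0.0728]
ee_rot: [[0.001, -0.88, 0.475], [0.002, 0.475, 0.88], [-1.0, 0.0, 0.002]]
wrist_force: [-0.4, 0.2, -0.5]
gripper_width: 0.426
```

```bash
python3 - <<'E'
from h import *
p=well(E,3);inc([p[0],p[1],.070],JE);print(r.sense()['wrist_force'])
E
```

```text
t30.15 at [0.469  0.1245 0.0728] w0.426 turn [ 0.06  0.13 -0.  ] shift [ 0.0028  0.0002 -0.0012]
[-0.35892423  0.22860443 -0.50927463]
```

Emit:
move_arm(
  increments=[0, 0, 0, 0.001, 0, -0.001, 0.01, 0, 0, 0, 0.002, 0, -0.001, 0.01, 0, 0, 0, 0.002, 0, -0.001, 0.01, 0, 0, 0, 0.002, 0, -0.001, 0.01, 0, 0, 0, 0.002, 0, -0.001, 0.01],
)

```text
time_s: 30.57
tcp_pos: [0.468, 0.1233, 0.0699]
ee_rot: [[-0.001, -0.88, 0.475], [0.001, 0.475, 0.88], [-1.0, 0.001, 0.001]]
wrist_force: [0.2, 0.8, -1.2]
gripper_width: 0.427
```

Emit:
move_arm(
  increments=[0, 0, 0, 0, 0, 0, 0.038, 0, 0, 0, 0, 0, 0, 0.045, 0, 0, 0, 0, 0, 0, 0.055, 0, 0, 0, 0, 0, 0, 0.065, 0, 0, 0, 0, 0, 0, 0.075, 0, 0, 0, 0, 0, 0, 0.075, 0, 0, 0, 0, 0, 0, 0.075, 0, 0, 0, 0, 0, 0, 0.075],
)

```text
time_s: 31.23
tcp_pos: [0.468, 0.1233, 0.0699]
ee_rot: [[-0.001, -0.88, 0.475], [0.001, 0.475, 0.88], [-1.0, 0.001, 0.001]]
wrist_force: [0.0, -0.2, 0.2]
gripper_width: 0.832
```

Emit:
move_arm(
  increments=[0, 0, 0, -0.02, 0, 0, 0.075, 0, 0, 0, -0.045, 0, 0, 0.075, 0, 0, 0, -0.08, 0, 0, 0.075, 0, 0, 0, -0.11, 0, 0, 0.075, 0, 0, 0, -0.13, 0, 0, 0.075, 0, 0, 0, -0.16, 0, 0, 0.075, 0, 0, 0, -0.18, 0, 0, 0.075, 0, 0, 0, -0.18, 0, 0, 0.075, 0, 0, 0, -0.18, 0, 0, 0.075],
)

```text
time_s: 31.98
tcp_pos: [0.4683, 0.1234, 0.2509]
ee_rot: [[0.001, -0.88, 0.475], [0.003, 0.475, 0.88], [-1.0, 0.0, 0.003]]
wrist_force: [0.0, 1.0, -1.5]
gripper_width: 0.862
```

```bash
python3 - <<'E'
from h import *
print(r.sense()['tcp_pos'],r.sense()['time_s'])
im=r.capture('side')[:,:,::-1].copy()
t=r.capture('top')[:,:,::-1].copy()
for k in range(4):
    for n,g in (('side',im),('top',t)):
        q=proj(n,[well(E,k)+[0,0,z] for z in(.004,.072)]);print(n,k,q.round(1).tolist())
cv2.imwrite('pics/s11.png',cv2.resize(im[250:420,180:370],None,fx=4,fy=3.5,interpolation=cv2.INTER_CUBIC))
cv2.imwrite('pics/t11.png',cv2.resize(t[190:300,150:290],None,fx=5,fy=5,interpolation=cv2.INTER_CUBIC))
E
```

```text
[0.46833837 0.12342909 0.25088982] 31.9833
side 0 [[234.7, 373.7], [228.8, 343.4]]
top 0 [[192.4, 229.5], [182.7, 225.3]]
side 1 [[263.4, 358.6], [259.3, 328.2]]
top 1 [[212.8, 241.3], [204.6, 237.9]]
side 2 [[290.6, 344.2], [288.1, 313.9]]
top 2 [[233.4, 253.1], [226.7, 250.5]]
side 3 [[316.5, 330.6], [315.5, 300.3]]
top 3 [[254.0, 264.9], [248.8, 263.2]]
```

View pics/s11.png

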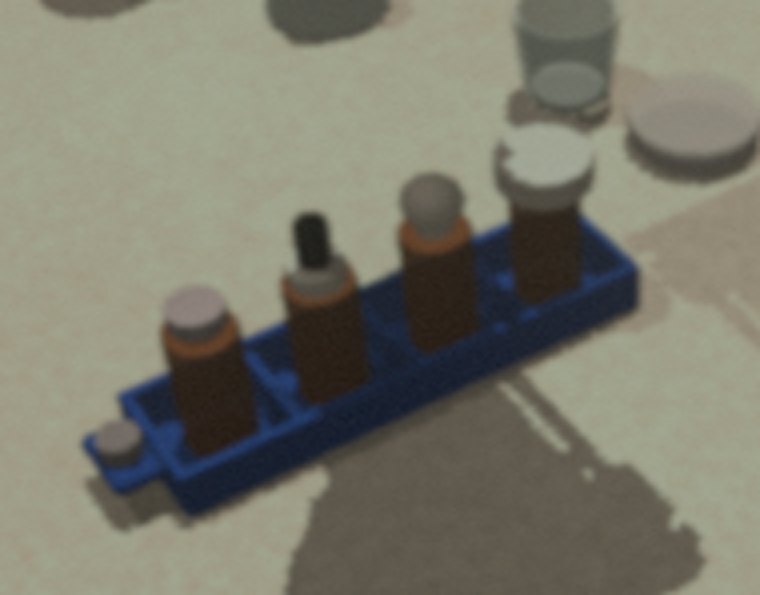

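View pics/t11.png

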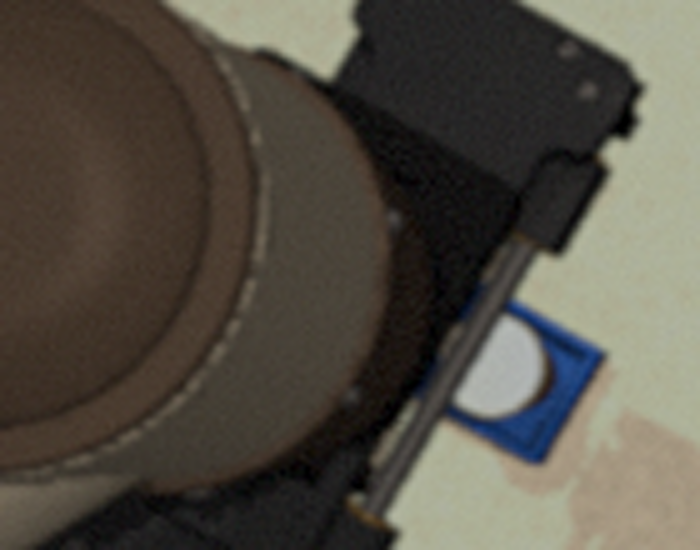

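All four stand upright in their wells, in the order crimp, dropper, ball, wide from the stud. The gripper is clear of them.

```bash
python3 -c "
from station import r
print(r.finish_job())"
```

```text
the job is handed in; nothing more can be done
None
```

All four vials are now in the rack that was empty, in reverse order, and I handed the job in at about 32 s of the 104 s allowed. From the stud the full rack held wide, ball, dropper, crimp. The other rack now holds crimp, dropper, ball, wide from its stud.

- **Handling:** I gripped three vials by the body and the wide one by its lid. Each was lowered to the height it was picked up at, then released.
- **Forces:** the wrist force I read stayed under about 6 N. The largest reading was 5.4 N, when the dropper vial touched down.
- **Last checks:** the last side picture shows all four upright, one to a well, with the gripper about 18 cm above its release height and touching nothing. The last top picture was mostly blocked by the arm and showed only the wide vial, which sat within its well.
- **Disagreement between cameras:** the top and side views differed by about 3 mm on where the empty rack stood. I corrected my estimate by about 1.3 mm from the wrist view, which still leaves room inside the 15 mm tolerance.

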